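# Drive the fitted plugs out of the fit block and stand them up for measuring

## Robot

A 6-joint arm with a two-finger parallel gripper is mounted at the origin on the work surface. World frame = base frame: x ahead of the robot, y to its left, z up, the work surface at z = 0. Lengths are in m, angles in rad, forces in N, time in s.
With the tool pointing down it reaches from about 0.225 to 0.875 m from the base axis. Payload 3.4 kg.
Tool frame: the origin (TCP) lies midway between the tips of the shut fingers; the grasp point (between the pads) lies 19 mm behind it (manip.grip_point_offset is the distance from the TCP to the grasp point, in m); x points along the fingers, y is the direction in which the jaws open and shut, and the axes are right-handed (so a half turn about x gives the same grasp; the last joint's range is limited). The gripper opens to 85 mm and grips with 20 to 120 N. Pads are 22 mm wide; open, the fingers measure 114 mm over their backs; the gripper's body (76 mm by 85 mm) begins 54 mm behind the grasp point. The pads swing forward as they close: fully open they stand 13 mm farther back than shut.
Start: joints at [1.108, 0.276, 1.505, -0, 1.361, -0.121], TCP at [0.193, 0.542, 0.199] pointing down, gripper open.
Joint ranges: [-2.89, 2.89], [-0.75, 2.08], [0.22, 2.7], [-1.18, 4.32], [0.11, 2.71], [-2.7, 2.7]. Speed limits (rad/s): [2.57, 2.57, 3.14, 3.14, 3.14, 3.14].

## Interface

Orientations are given as a unit quaternion [w, x, y, z].
In Python, from rig import manip gives the robot as it stands.
- The arm moves only by the shell command python3 -m crank 'ROWS' [FORCE]. ROWS is a JSON object of lists of equal length, an entry for each row: "grip": the opening, from 0 (shut) to 1 (fully open); "slide": the shift along the world's x, y, z in cm, a list of three; "roll": the turn about the world's z in degrees. In form: {"grip": [grip, ...], "slide": [[dx, dy, dz], ...], "roll": [roll, ...]}. A call has 1 to 20 rows; each row is the pose to reach, as a shift and turn from the pose commanded when the call began; what a row does not reach only later rows make up. A row lasts 1/10 s, in which the tool goes at most 50 mm and 8.59 degrees, less where a joint would pass 70% of its speed; a pose out of reach is approached as far as the arm can. A call with a gripper value outside its range is refused whole. The fingers move at their own pace and stop on an object; FORCE is the grip in N (left out, the last holds). Time passes only in rows, so rows that repeat a pose let the fingers close. It gives the time, the measured TCP pose, the force and the opening at its end, in the units of the state.
- manip.get_state(): the state, without advancing time (a new reading comes with each control period).
- manip.get_image(name): name is "side" or "top" or "wrist"; returns a dict with "frame" (400x640x3 uint8, red, green, blue), "K" (3x3 intrinsics, pixels), "distortion" ([k1, k2, p1, p2, k3] as OpenCV has them; the pictures are not rectified), "R" (3x3) and "t" (3): a world point X has camera coordinates R X + t. Camera axes: x right, y down, z forward; pixel columns grow to the right and rows downward; lengths in m; the calibration is good to about 2 mm. A picture is of the moment at which its call begins. There is no depth.
- manip.sign_off(): hands the job in, once; it reports no verdict.
The state is a dict: "clock": time; "qpos": joint angles; "qd": joint speeds; "effort": joint torques, N m; "position": TCP position; "ee_rot": TCP orientation; "contact_force": force on the tool from outside, world axes, zero at the start; "moment": the same for the moment, N m; "width": finger opening in m.
Only numpy, scipy, OpenCV 4.12 (cv2) and the standard library are available. Lean on these libraries where they do the work, as an engineer would, in place of code of your own. Each camera call takes 0.05 s, during which the arm holds its last target. There are 200 camera calls.

## Task

Use the steel ejector rod to push every plug out of the fit block, from the side where the plain square ends show, until it comes right out on the neck side; do not touch a plug with the gripper while it is still in the block. Stand all the plugs upright, on their square feet with the necks up, on the steel marking plate, and lay the rod back on its rubber mat. Leave the V-block, the hammer and the height gauge where they are.

Things in the scene. Friction and masses are not known exactly. Their poses are not given: they have to be found in the camera images.
- block: fixed grey steel block, 310 (x) x 70 (y) x 70 mm high, three square through-bores 46 x 46 mm along y at x = -95, 0, +95 mm: floor 10, axis 33, roof 56 mm above the bench. Origin: centre of underside. Plugs go out towards +y (entry face y = -35 mm, exit face +35) and drop 10 mm on to the bench, lying neck away. A spring pad in each roof, 4 mm proud when bare, grips the plug: 5 to 18 N to push
- entry0 (a point): centre of the entry mouth (face y = -35 mm) of the bore at block x = -95 mm; axes as the block
- entry1 (a point): centre of the entry mouth (face y = -35 mm) of the bore at block x = 0 mm; axes as the block
- entry2 (a point): centre of the entry mouth (face y = -35 mm) of the bore at block x = 95 mm; axes as the block
- exit0 (a point): centre of the exit mouth (face y = +35 mm) of the bore at block x = -95 mm; axes as the block
- exit1 (a point): centre of the exit mouth (face y = +35 mm) of the bore at block x = 0 mm; axes as the block
- exit2 (a point): centre of the exit mouth (face y = +35 mm) of the bore at block x = 95 mm; axes as the block
- plug_a: one of three like aluminium plugs (two or three are present): square body 44 x 44 x 70 mm with a round neck, 28 mm in diameter, 22 mm long, on one end; 92 mm overall, about 0.4 kg. Origin: centre of the plain square foot; z runs from foot to neck. It starts lying in a bore, foot 0 to 10 mm inside the entry face, neck out at the exit face
- plug_b: one of three like aluminium plugs (two or three are present): square body 44 x 44 x 70 mm with a round neck, 28 mm in diameter, 22 mm long, on one end; 92 mm overall, about 0.4 kg. Origin: centre of the plain square foot; z runs from foot to neck. It starts lying in a bore, foot 0 to 10 mm inside the entry face, neck out at the exit face
- plug_c: one of three like aluminium plugs (two or three are present): square body 44 x 44 x 70 mm with a round neck, 28 mm in diameter, 22 mm long, on one end; 92 mm overall, about 0.4 kg. Origin: centre of the plain square foot; z runs from foot to neck. It starts lying in a bore, foot 0 to 10 mm inside the entry face, neck out at the exit face
- rod: steel ejector rod, 190 mm long, 0.4 kg: square handle 26 x 26 mm from x = -95 to +10 mm, round shaft 18 mm in diameter to +70 mm, square head 26 x 26 mm to +95 mm. Origin: on its axis at half length (13 mm above what it lies on); x points to the head; it balances about 10 mm behind the origin. It starts on its mat, roughly along the mat's x
- rod_tip (a point): centre of the end face of the rod's head (95 mm from the rod's origin along its x)
- mat: black rubber mat, fixed, 260 mm (x) x 120 mm (y) x 3 mm: the rod's place. Origin: centre of its underside
- plate: plain steel marking plate, fixed, 320 mm (x) x 160 mm (y) x 12 mm. Origin: centre of its underside
- vblock: steel V-block 100 x 70 x 65 mm, to be left alone. Origin: centre of its underside
- hammer: hand hammer lying on the bench, to be left alone. Origin: on its underside, x along the handle to the head
- gauge: height gauge, foot 100 x 80 mm, 230 mm high, to be left alone. Origin: centre of its underside
Things that resemble listed ones, but are neither listed nor needed, are in the scene too. Of the things like the rod, leave any that is orange; of the rest the smaller one is meant.

How it is judged:
On the way, in this order (a step that is already met when the one before it is completed fails the run):
1. the rod's head has been pushed through a bore to its exit mouth (tip within 35 mm of it) ((distance between rod_tip and exit0 below 0.035 m or distance between rod_tip and exit1 below 0.035 m or distance between rod_tip and exit2 below 0.035 m)).
2. every plug is out of the block, its foot beyond the exit face (y of each of plug_a, plug_b, plug_c in the frame of block above 0.034 m), for 0.2 s.
At the end, for the whole second after the job is handed in: every plug present stands upright (within 0.12 rad) at rest with its foot on the marking plate, the foot's centre within 145 mm (plate x) and 70 mm (plate y) of the plate's centre; the rod lies at rest on its mat, its middle within 80 mm (mat x) and 50 mm (mat y) of the mat's centre (angle between each of plug_a, plug_b, plug_c's own z axis and vertical below 0.12 rad and x of plug_a in the frame of plate between -0.145 and 0.145 m and y of plug_a in the frame of plate between -0.07 and 0.07 m and z of plug_a in the frame of plate between 0.008 and 0.016 m and linear speed of each of plug_a, plug_b, plug_c, rod below 0.02 m/s and x of plug_b in the frame of plate between -0.145 and 0.145 m and y of plug_b in the frame of plate between -0.07 and 0.07 m and z of plug_b in the frame of plate between 0.008 and 0.016 m and x of plug_c in the frame of plate between -0.145 and 0.145 m and y of plug_c in the frame of plate between -0.07 and 0.07 m and z of plug_c in the frame of plate between 0.008 and 0.016 m and x of rod in the frame of mat between -0.08 and 0.08 m and y of rod in the frame of mat between -0.05 and 0.05 m and height (world z) of rod below 0.025 m); the robot touches nothing.
It fails at once if a plug is touched by the gripper or arm while it is still in the block (only the rod may drive it out) ((contact force between any of the fingers, the arm and plug_a above 0.5 N and x of plug_a in the frame of block between -0.15 and 0.15 m and y of plug_a in the frame of block between -0.06 and 0.028 m and z of plug_a in the frame of block below 0.045 m) or (contact force between any of the fingers, the arm and plug_b above 0.5 N and x of plug_b in the frame of block between -0.15 and 0.15 m and y of plug_b in the frame of block between -0.06 and 0.028 m and z of plug_b in the frame of block below 0.045 m) or (contact force between any of the fingers, the arm and plug_c above 0.5 N and x of plug_c in the frame of block between -0.15 and 0.15 m and y of plug_c in the frame of block between -0.06 and 0.028 m and z of plug_c in the frame of block below 0.045 m)).
It fails at once if the V-block is shifted by more than 40 mm (distance of vblock from where it was at the start of the episode above 0.04 m).
It fails at once if the hammer is shifted by more than 40 mm (distance of hammer from where it was at the start of the episode above 0.04 m).
It fails at once if the height gauge is shifted by more than 40 mm (distance of gauge from where it was at the start of the episode above 0.04 m).
Of plug_a, plug_b, plug_c only 2 to 3 are there at a start; the rules pass over those that are not, and their reading is None.
At some moment in a run one of rod may be knocked a few centimetres aside while the robot is not near it.
Once in a run the grip may slacken for a moment while it holds something.
It also fails if it takes over 210 s, if anything falls off the work surface, if the arm or the gripper's body presses on something with over 40 N, if the wrist force passes 120 N, or if a joint passes its speed limit or range.

## Working session

There is one attempt and no reset: what is moved stays moved. The work goes in short steps, Python scripts to look and compute and a shell command to move; the robot and the scene stay as the last step left them, time stands still between calls to the robot, and variables do not carry over. Pictures are saved under pics/ and viewed, on a budget of 14 in all, crops included, one or two more only if the job needs it, and the job is handed in when it is done.

```bash
ls; mkdir -p pics; cat > h.py <<'E'
import numpy as np, cv2
from rig import manip
def snap(name,f):
    d=manip.get_image(name); cv2.imwrite('pics/'+f+'.png',d['frame'][:,:,::-1]); np.savez('pics/'+f+'.npz',**{k:np.array(v) for k,v in d.items()}); return d
def ray(f,pts,z):
    d=np.load('pics/'+f+'.npz'); n=cv2.undistortPoints(np.array(pts,float).reshape(-1,1,2),d['K'],d['distortion'])[:,0]
    R,t=d['R'],d['t']; C=-R.T@t; v=np.c_[n,np.ones(len(n))]@R
    z=np.broadcast_to(z,len(n)); return C+v*((z-C[2])/v[:,2])[:,None]
def proj(f,X):
    d=np.load('pics/'+f+'.npz'); return cv2.projectPoints(np.array(X,float).reshape(-1,3),cv2.Rodrigues(d['R'])[0],d['t'],d['K'],d['distortion'])[0][:,0]
E
python3 -c "
from h import *
a=snap('top','t0');b=snap('side','s0');print(manip.get_state()['clock'])
for d in(a,b):print(-np.array(d['R']).T@d['t'],np.array(d['R'])[2])"
```

```text
pics
0.1
[ 0.41718042 -0.14500421  1.11511235] [ 0.05055699 -0.00444834 -0.99871127]
[0.04338218 0.52605637 0.62035086] [ 0.43947308 -0.6823715  -0.58415113]
```

View pics/t0.png

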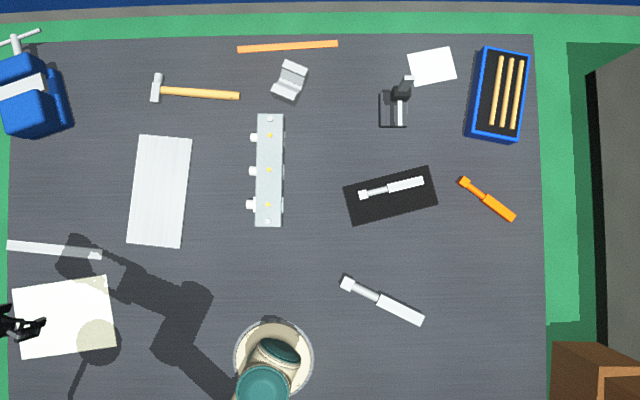

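View pics/s0.png

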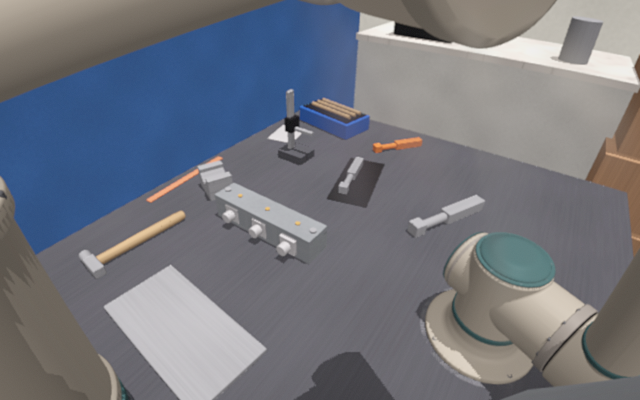

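The top view shows the block at (269,170) with three necks on its left side (+y). The mat rod runs from its head at (360,195) to its handle end at (424,181), and the plate is at (160,192). The side view confirms three plugs.

```bash
python3 -c "
from h import *
np.set_printoptions(precision=3,suppress=True)
print('block',ray('t0',[(258,114),(284,114),(281,226),(255,226)],.07))
r=ray('t0',[(359,195),(424,181)],.016);print('rod',r,np.linalg.norm(r[0]-r[1]))
print('mat',ray('t0',[(343,186),(428,166),(438,204),(353,226)],.003))
print('plate',ray('t0',[(139,135),(191,139),(180,248),(126,243)],.012))
print('gauge',ray('t0',[(380,127),(405,127)],.0),ray('t0',[(403,75)],.23))
s=manip.get_state();print(s['position'],s['ee_rot'],s['width'],manip.grip_point_offset)
from scipy.spatial.transform import Rotation as R
w=s['ee_rot'];print(R.from_quat([w[1],w[2],w[3],w[0]]).as_matrix())
"
```

```text
block [[ 0.692  0.026  0.07 ]
 [ 0.691 -0.046  0.07 ]
 [ 0.383 -0.035  0.07 ]
 [ 0.384  0.035  0.07 ]]
rod [[ 0.467 -0.254  0.016]
 [ 0.505 -0.442  0.016]] 0.1922146731584825
mat [[ 0.494 -0.209  0.003]
 [ 0.55  -0.459  0.003]
 [ 0.438 -0.485  0.003]
 [ 0.378 -0.236  0.003]]
plate [[0.652 0.386 0.012]
 [0.637 0.232 0.012]
 [0.321 0.262 0.012]
 [0.337 0.421 0.012]]
gauge [[ 0.667 -0.321  0.   ]
 [ 0.666 -0.395  0.   ]] [[ 0.739 -0.342  0.23 ]]
[0.192 0.541 0.198] [ 0.697  0.12   0.697 -0.121] 0.08546639066631401 0.0187
[[-0.001  0.335  0.942]
 [-0.001  0.942 -0.335]
 [-1.    -0.002 -0.   ]]
```

```bash
python3 -m crank '{"grip":[1,1,1,1,1,1,1,1,1,1,1,1,1,1,1,1,1,1,1,1],"slide":[[5,-10,5],[10,-30,5],[30,-93,5],[30,-93,5],[30,-93,5],[30,-93,5],[30,-93,5],[30,-93,5],[30,-93,5],[30,-93,5],[30,-93,5],[30,-93,5],[30,-93,5],[30,-93,5],[30,-93,5],[30,-93,5],[30,-93,5],[30,-93,5],[30,-93,5],[30,-93,5]],"roll":[0,0,-59,-59,-59,-59,-59,-59,-59,-59,-59,-59,-59,-59,-59,-59,-59,-59,-59,-59]}'
python3 -m crank '{"grip":[1,1,1,1,1,1,1,1],"slide":[[0,0,0],[0,0,0],[0,0,0],[0,0,0],[0,0,0],[0,0,0],[0,0,0],[0,0,0]],"roll":[0,0,0,0,0,0,0,0]}'
python3 -c "
from h import *
snap('wrist','w1')"
```

```text
clock: 2.1
position: [0.4931, -0.3917, 0.2476]
ee_rot: [0.547, 0.448, 0.547, -0.448]
contact_force: [0.2, -0.1, 0.6]
width: 0.0855
clock: 2.9
position: [0.4928, -0.388, 0.249]
ee_rot: [0.547, 0.448, 0.547, -0.448]
contact_force: [0.6, 0.1, -1.0]
width: 0.0855
```

View pics/w1.png

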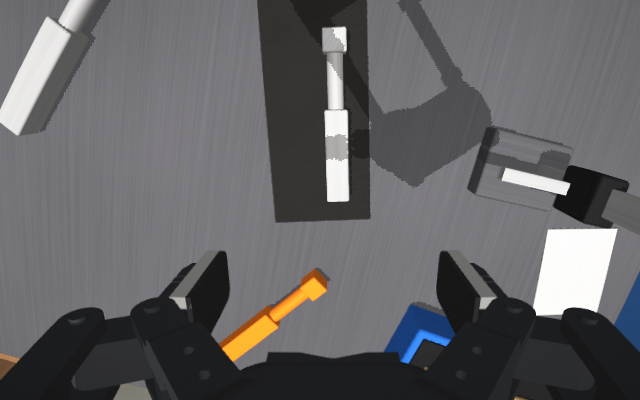

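The wrist view shows the rod with its head top-end at (334,28) and its handle end at (338,200).

```bash
python3 -c "
from h import *
r=ray('w1',[(334.5,28),(338.5,200),(276,221),(370,218)],.029);print(r,np.linalg.norm(r[0]-r[1]))
u=(r[0]-r[1])/np.linalg.norm(r[0]-r[1]);m=(r[0]+r[1])/2
print('ang',np.degrees(np.arctan2(u[1],u[0])),'grip',m-.045*u)"
```

```text
[[ 0.46781572 -0.25288154  0.029     ]
 [ 0.50966642 -0.43444089  0.029     ]
 [ 0.44226436 -0.47465227  0.029     ]
 [ 0.55070697 -0.44877709  0.029     ]] 0.18632036468449176
ang 102.98035204578208 grip [ 0.49884883 -0.38751134  0.029     ]
```

```bash
python3 -m crank '{"grip":[1,1,1,1,1,1,1,1,0.3,0.3,0.3,0.3,0.3,0.3,0.3],"slide":[[0.6,0,-4],[0.6,0,-8],[0.6,0,-12],[0.6,0,-16],[0.6,0,-20],[0.6,0,-22.5],[0.6,0,-24.2],[0.6,0,-24.2],[0.6,0,-24.2],[0.6,0,-24.2],[0.6,0,-24.2],[0.6,0,-24.2],[0.6,0,-24.2],[0.6,0,-24.2],[0.6,0,-24.2]],"roll":[1.5,1.5,1.5,1.5,1.5,1.5,1.5,1.5,1.5,1.5,1.5,1.5,1.5,1.5,1.5]}' 70
python3 -m crank '{"grip":[0,0,0,0,0,0],"slide":[[0,0,0],[0,0,0],[0,0,0],[0,0,0],[0,0,0],[0,0,0]],"roll":[0,0,0,0,0,0]}' 70
```

```text
clock: 4.45
position: [0.4987, -0.3882, 0.007]
ee_rot: [0.553, 0.441, 0.553, -0.441]
contact_force: [0.2, 0.8, -0.2]
width: 0.0261
clock: 5.05
position: [0.4987, -0.3883, 0.0068]
ee_rot: [0.553, 0.441, 0.553, -0.441]
contact_force: [0.2, 0.2, 0.2]
width: 0.0002
```

```bash
python3 -m crank '{"grip":[1,1,1,1,1,1,1,1],"slide":[[0,0,0],[0,0,0],[0,0,0],[0,0,0],[0,0,4],[0,0,9],[0,0,14],[0,0,14]],"roll":[0,0,0,0,0,0,0,0]}'
python3 -c "
from h import *
snap('wrist','w2')"
```

```text
clock: 5.85
position: [0.5026, -0.3919, 0.1552]
ee_rot: [0.559, 0.44, 0.547, -0.441]
contact_force: [0.6, -0.4, 0.4]
width: 0.0854
```

View pics/w2.png

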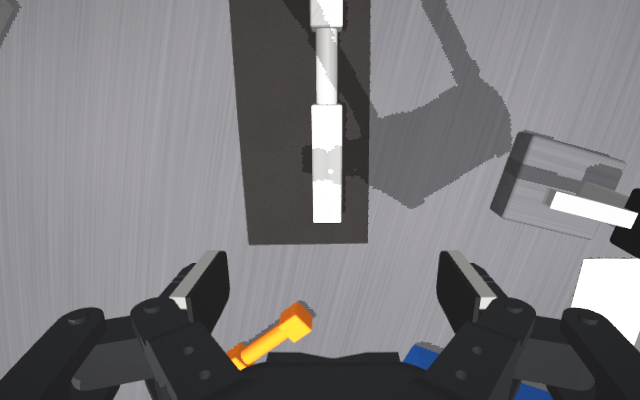

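The rod is still on the mat: its handle end is at (327,222) and the handle/shaft step at (327,105).

```bash
python3 -c "
from h import *
np.set_printoptions(precision=4,suppress=True)
r=ray('w2',[(327,105),(327,222)],.029);print(r,np.linalg.norm(r[0]-r[1]))
u=(r[0]-r[1])/np.linalg.norm(r[0]-r[1])
print('ang',np.degrees(np.arctan2(u[1],u[0])),'grip',r[1]+.05*u)
r=ray('w1',[(337,110),(338.5,200)],.029);print(r)
for f in('w1','w2'):
  d=np.load('pics/'+f+'.npz');print(-d['R'].T@d['t'],d['R'][2])
s=manip.get_state();print(s['position'],s['ee_rot'],s['qpos'])
print(proj('w2',[s['position']]))
"
```

```text
[[ 0.4863 -0.3347  0.029 ]
 [ 0.509  -0.4353  0.029 ]] 0.10310344381919218
ang 102.72272143398187 grip [ 0.498  -0.3865  0.029 ]
[[ 0.4873 -0.3346  0.029 ]
 [ 0.5097 -0.4344  0.029 ]]
[ 0.4795 -0.3211  0.4243] [ 0.0544 -0.266  -0.9624]
[ 0.4857 -0.3234  0.3296] [ 0.0722 -0.275  -0.9587]
[ 0.5009 -0.3903  0.1515] [ 0.5565  0.4403  0.5497 -0.4409] [-0.7714  0.3876  1.4552  0.0001  1.2892 -0.997 ]
[[329.4103 223.5343]]
```

```bash
python3 -m crank '{"grip":[1,1,1,1,1,1,0.5,0.5,0.5,0.5],"slide":[[-0.3,0.3,-5],[-0.3,0.3,-10],[-0.3,0.3,-12],[-0.3,0.3,-13],[-0.3,0.3,-13.6],[-0.3,0.3,-13.6],[-0.3,0.3,-13.6],[-0.3,0.3,-13.6],[-0.3,0.3,-13.6],[-0.3,0.3,-13.6]],"roll":[0,0,0,0,0,0,0,0,0,0]}' 30
python3 -m crank '{"grip":[0,0,0,0],"slide":[[0,0,0],[0,0,0],[0,0,0],[0,0,0]],"roll":[0,0,0,0]}' 30
python3 -c "
from h import *
d=snap('side','s2');e=snap('wrist','w3')
cv2.imwrite('pics/c2.png',np.hstack([cv2.resize(d['frame'][110:270,250:450,::-1],(400,320)),cv2.resize(e['frame'][:,:,::-1],(400,320))]));print(manip.get_state()['width'])"
```

```text
clock: 6.9
position: [0.4961, -0.3855, 0.0116]
ee_rot: [0.554, 0.441, 0.553, -0.441]
contact_force: [0.6, -0.9, 0.9]
width: 0.0428
clock: 7.3
position: [0.4957, -0.3852, 0.0108]
ee_rot: [0.553, 0.441, 0.553, -0.441]
contact_force: [0.2, 0.4, -0.1]
width: 0.0001
0.00019460620581220815
```

View pics/c2.png

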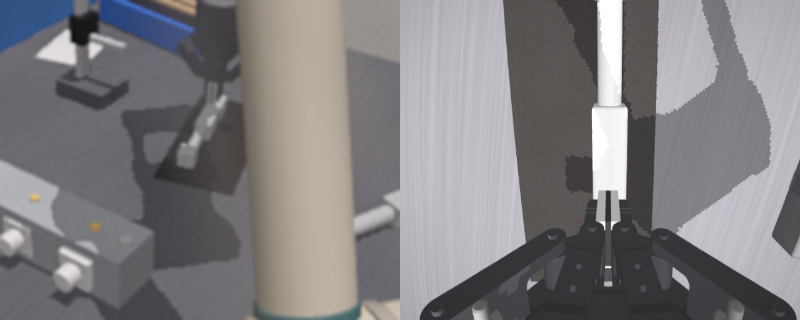

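The wrist view shows the shut tips at about full-image (334,240), with the handle continuing in front of and beneath them. That suggests the tips may be higher than I reckoned, so I'll check by projection.

```bash
python3 -c "
from h import *
np.set_printoptions(precision=4,suppress=True)
s=manip.get_state();p=np.array(s['position']);print(p,s['contact_force'])
for dz in(-.02,0,.02,.04,.06): print(dz,proj('w3',[p+[0,0,dz]]),proj('s2',[p+[0,0,dz]]))
w=np.load('pics/w3.npz')['frame'];sd=np.load('pics/s2.npz')['frame']
a=cv2.resize(w[180:380,230:430,::-1],(400,400),interpolation=2);b=cv2.resize(sd[110:210,310:410,::-1],(400,400),interpolation=2)
cv2.imwrite('pics/c3.png',np.hstack([a,b]))
"
```

```text
[ 0.4957 -0.3852  0.0108] [ 0.2702  0.4262 -0.8872]
-0.02 [[331.9589 217.034 ]] [[354.4216 174.8443]]
0 [[331.897  229.4979]] [[354.8714 169.608 ]]
0.02 [[331.8212 244.793 ]] [[355.3291 164.2694]]
0.04 [[331.7262 263.9895]] [[355.7947 158.826 ]]
0.06 [[331.6041 288.7598]] [[356.2684 153.2753]]
```

View pics/c3.png

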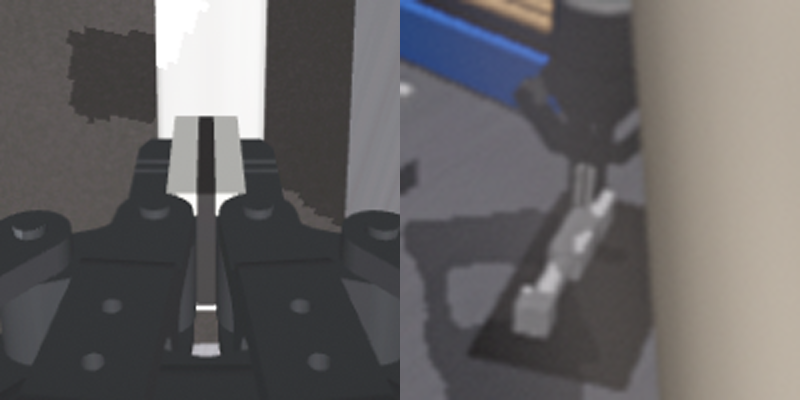

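The side view puts the shut tips just above the rod top, so they sit roughly 2 cm higher than the TCP reading suggests. I'll open and go down in steps, watching the force.

```bash
python3 -m crank '{"grip":[0.6,0.6,0.6,0.6,0.6,0.6,0.6,0.6],"slide":[[0.2,0,0],[0.2,0,0],[0.2,0,0],[0.2,0,0],[0.2,0,-0.4],[0.2,0,-0.8],[0.2,0,-1],[0.2,0,-1]],"roll":[0,0,0,0,0,0,0,0]}' 40
python3 -m crank '{"grip":[0.6,0.6,0.6,0.6],"slide":[[0,0,-0.3],[0,0,-0.6],[0,0,-0.9],[0,0,-0.9]],"roll":[0,0,0,0]}'
python3 -m crank '{"grip":[0.3,0.3,0,0,0,0],"slide":[[0,0,0],[0,0,0],[0,0,0],[0,0,0],[0,0,0],[0,0,0]],"roll":[0,0,0,0,0,0]}' 40
```

```text
clock: 8.2
position: [0.4974, -0.3849, 0.0002]
ee_rot: [0.553, 0.441, 0.553, -0.441]
contact_force: [0.5, 0.1, 0.6]
width: 0.0509
clock: 8.6
position: [0.4974, -0.3849, -0.0088]
ee_rot: [0.553, 0.441, 0.553, -0.441]
contact_force: [0.4, 0.5, -0.0]
width: 0.0513
clock: 9.2
position: [0.4976, -0.3853, -0.0078]
ee_rot: [0.553, 0.44, 0.553, -0.441]
contact_force: [-2.1, 0.2, 3.6]
width: 0.0243
```

The jaws stop on the handle now. I'll take a deeper grip and find where the tips touch the mat, which calibrates the height.

```bash
python3 -m crank '{"grip":[0.45,0.45,0.45,0.45,0.45,0.45],"slide":[[0,0,0],[0,0,0],[0,0,-0.3],[0,0,-0.6],[0,0,-0.8],[0,0,-0.8]],"roll":[0,0,0,0,0,0]}' 40
python3 -m crank '{"grip":[0.3,0.3,0,0,0,0],"slide":[[0,0,0],[0,0,0],[0,0,0],[0,0,0],[0,0,0],[0,0,0]],"roll":[0,0,0,0,0,0]}' 70
python3 -c "
from h import *
e=snap('wrist','w4')
cv2.imwrite('pics/c4.png',cv2.resize(e['frame'][100:400,160:500,::-1],(510,450)))"
```

```text
clock: 9.8
position: [0.4975, -0.3849, -0.0168]
ee_rot: [0.553, 0.441, 0.553, -0.441]
contact_force: [0.3, -1.0, 0.8]
width: 0.0388
clock: 10.4
position: [0.4977, -0.3852, -0.016]
ee_rot: [0.553, 0.441, 0.553, -0.441]
contact_force: [-0.1, 0.5, 2.4]
width: 0.0242
```

View pics/c4.png

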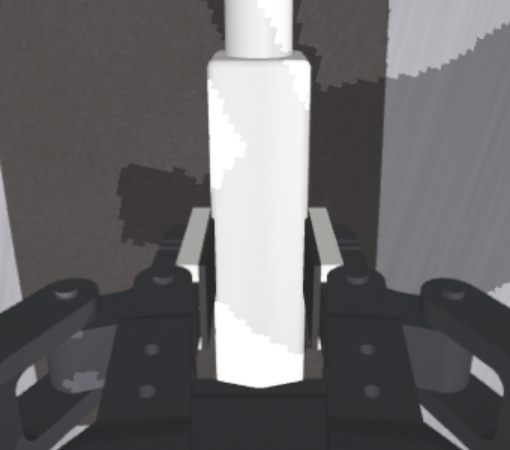

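The rod is held firmly and square. I'll lift it, turn it −14.7° and put the tip about 30 mm short of the middle bore.

```bash
python3 -m crank '{"grip":[0,0,0,0,0,0,0,0,0,0,0,0],"slide":[[0,0,2],[0,0,5],[1,4,6],[2,8,6],[3,12,6],[3.3,16,6],[3.3,17.6,6],[3.3,17.6,6],[3.3,17.6,3],[3.3,17.6,1.8],[3.3,17.6,1.8],[3.3,17.6,1.8]],"roll":[0,0,-4,-9,-14.7,-14.7,-14.7,-14.7,-14.7,-14.7,-14.7,-14.7]}'
python3 -c "
from h import *
d=snap('top','t5');e=snap('wrist','w5');d2=snap('side','s5');s=manip.get_state();print(s['position'],s['width'])
cv2.imwrite('pics/c5.png',np.vstack([np.hstack([cv2.resize(d['frame'][80:280,220:420,::-1],(400,400),interpolation=2),cv2.resize(d2['frame'][130:280,200:350,::-1],(400,400),interpolation=2)])]))"
```

```text
clock: 11.65
position: [0.5307, -0.2101, 0.0016]
ee_rot: [-0.492, -0.508, -0.492, 0.508]
contact_force: [2.0, -0.4, -3.7]
width: 0.0239
[ 0.53154202 -0.21016533  0.00271607] 0.023919972797579226
```

View pics/c5.png

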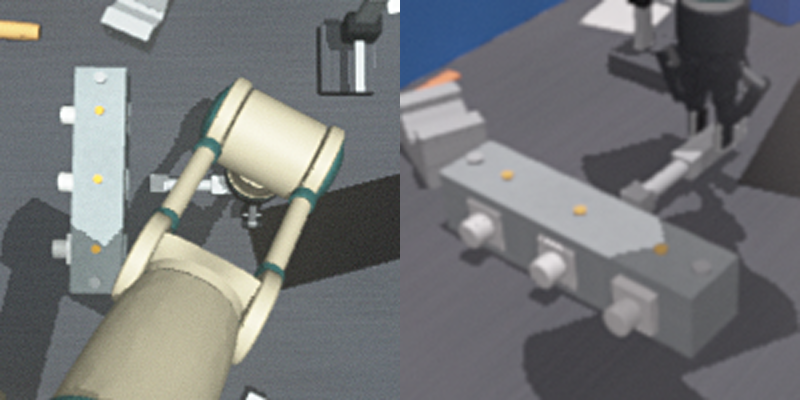

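View pics/w5.png

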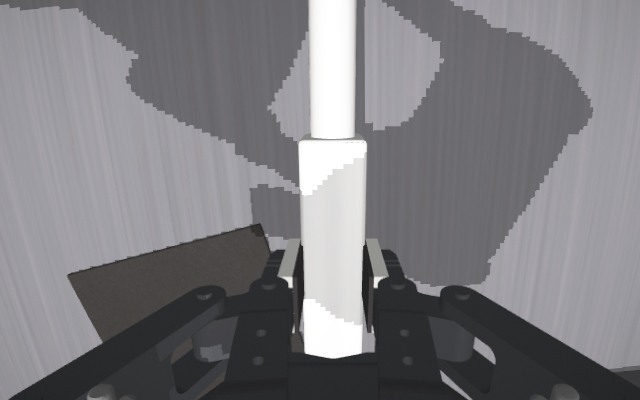

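In the top crop the rod head's end is at (152,183), full-frame (296,171.5), in line with the middle bore's dot at (98,180). The grip looks straight.

```bash
python3 -c "
from h import *
np.set_printoptions(precision=4,suppress=True)
print('tip,head-neck',ray('t5',[(296,171.5),(316.5,172.7)],.047))
print('dots',ray('t5',[(269.5,135),(269.3,169.7),(268.3,204)],.07))
B=ray('t5',[(257.5,114),(284,114),(282,226.5),(255.5,226.5)],.07);print(B,B.mean(0))
# predicted tip px for axis heights in side view
for z in(.026,.033,.04): print(z,proj('s5',[[.5355,-.071,z+.013]]))
"
```

```text
tip,head-neck [[ 0.5334 -0.0759  0.047 ]
 [ 0.5293 -0.1331  0.047 ]]
dots [[ 0.6327 -0.0055  0.07  ]
 [ 0.5368 -0.0044  0.07  ]
 [ 0.4431 -0.0011  0.07  ]]
[[ 0.6919  0.0275  0.07  ]
 [ 0.6907 -0.0457  0.07  ]
 [ 0.3816 -0.0379  0.07  ]
 [ 0.3825  0.0341  0.07  ]] [ 0.5367 -0.0055  0.07  ]
0.026 [[285.0758 206.3437]]
0.033 [[284.9754 204.2271]]
0.04 [[284.8743 202.0924]]
```

```bash
python3 -m crank '{"grip":[0,0,0,0,0],"slide":[[0,1,-0.2],[0.1,2,-0.2],[0.1,3,-0.2],[0.2,4.5,-0.2],[0.2,5,-0.2]],"roll":[0,0,0,0,0]}' 90
python3 -m crank '{"grip":[0,0,0,0,0],"slide":[[0,0.7,0],[0,1.4,0],[0.1,2.1,0],[0.1,2.8,0],[0.1,3.5,0]],"roll":[0,0,0,0,0]}'
python3 -m crank '{"grip":[0,0,0,0,0],"slide":[[0,0.7,0],[0,1.4,0],[0.1,2.1,0],[0.1,2.8,0],[0.1,2.8,0]],"roll":[0,0,0,0,0]}'
```

```text
clock: 12.3
position: [0.5337, -0.16, 0.0005]
ee_rot: [-0.495, -0.506, -0.491, 0.508]
contact_force: [-1.3, -9.2, -3.9]
width: 0.0235
clock: 12.8
position: [0.5344, -0.1241, 0.0004]
ee_rot: [0.493, 0.508, 0.492, -0.508]
contact_force: [-0.1, -4.3, -2.1]
width: 0.0234
clock: 13.3
position: [0.5341, -0.0945, -0.0005]
ee_rot: [0.492, 0.508, 0.493, -0.508]
contact_force: [0.3, -0.1, -3.2]
width: 0.0237
```

```bash
python3 -m crank '{"grip":[0,0,0,0,0,0,0,0,0,0],"slide":[[-0.1,-3,0],[-0.2,-6,0],[-0.3,-9,0],[-0.3,-11.6,0],[-0.3,-11.6,0],[3,-11.7,0],[6,-11.8,0],[9.1,-11.9,0],[9.2,-11.9,0],[9.2,-11.9,0]],"roll":[0,0,0,0,0,0,0,0,0,0]}'
python3 -c "
from h import *
d=snap('top','t6');d2=snap('side','s6');s=manip.get_state();print(s['position'],s['width'])
cv2.imwrite('pics/c6.png',np.vstack([np.hstack([cv2.resize(d['frame'][80:280,200:400,::-1],(400,400),interpolation=2),cv2.resize(d2['frame'][130:280,180:330,::-1],(400,400),interpolation=2)])]))"
```

```text
clock: 14.3
position: [0.6265, -0.2139, -0.0009]
ee_rot: [-0.492, -0.507, -0.493, 0.508]
contact_force: [-0.8, 0.3, -3.5]
width: 0.0233
[ 0.62497428 -0.21405329 -0.00087796] 0.02333649424621203
```

View pics/c6.png

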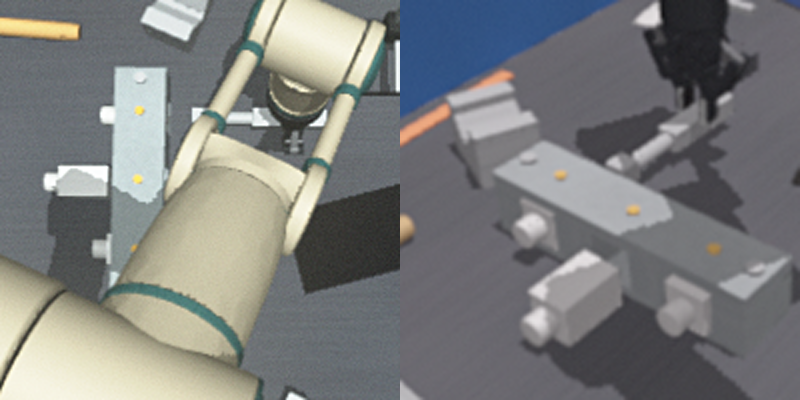

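The middle plug is out and lying with its neck at crop (50,181). The rod head's end is at crop (193,116), full-frame (296.5,138).

```bash
python3 -c "
from h import *
np.set_printoptions(precision=4,suppress=True)
print('tip',ray('t6',[(296.5,138)],.044),'want x at y=-.076:',.5367+.095-.033*.067)
print('plug b neck end, foot end',ray('t6',[(224,170.5)],.036),ray('t6',[(228.5,170.5),(254,170)],.044))
"
```

```text
tip [[ 0.6284 -0.078   0.044 ]] want x at y=-.076: 0.629489
plug b neck end, foot end [[0.5403 0.1285 0.036 ]] [[0.5392 0.1138 0.044 ]
 [0.5396 0.042  0.044 ]]
```

Aligned. Push bore 2.

```bash
python3 -m crank '{"grip":[0,0,0,0,0,0,0,0,0,0,0,0,0],"slide":[[0.2,1,0.1],[0.2,2,0.2],[0.2,3,0.2],[0.3,4,0.2],[0.3,4.8,0.2],[0.3,5.5,0.2],[0.3,6.2,0.2],[0.3,6.9,0.2],[0.4,7.6,0.2],[0.4,8.4,0.2],[0.5,9.2,0.2],[0.5,9.9,0.2],[0.5,10.6,0.2]],"roll":[0,0,0,0,0,0,0,0,0,0,0,0,0]}'
python3 -m crank '{"grip":[0,0,0],"slide":[[0,0.6,0],[0,1.1,0],[0,1.1,0]],"roll":[0,0,0]}'
```

```text
clock: 15.7
position: [0.6316, -0.108, 0.0017]
ee_rot: [0.492, 0.508, 0.492, -0.508]
contact_force: [0.1, -1.7, -4.4]
width: 0.0231
clock: 16.0
position: [0.6314, -0.0968, 0.0016]
ee_rot: [0.492, 0.508, 0.493, -0.507]
contact_force: [0.4, -0.3, -3.8]
width: 0.023
```

```bash
python3 -m crank '{"grip":[0,0,0,0,0,0,0,0,0,0,0,0],"slide":[[-0.1,-3,0],[-0.2,-6,0],[-0.3,-9,0],[-0.4,-11.9,0],[-0.4,-11.9,0],[-4,-11.8,0],[-8,-11.6,0],[-12,-11.5,0],[-16,-11.4,0],[-19.4,-11.3,0],[-19.4,-11.3,0],[-19.4,-11.3,0]],"roll":[0,0,0,0,0,0,0,0,0,0,0,0]}'
python3 -c "
from h import *
d=snap('top','t7');d2=snap('side','s7');s=manip.get_state();print(s['position'],s['width'])
cv2.imwrite('pics/c7.png',np.vstack([np.hstack([cv2.resize(d['frame'][80:280,200:400,::-1],(400,400),interpolation=2),cv2.resize(d2['frame'][130:280,180:330,::-1],(400,400),interpolation=2)])]))"
```

```text
clock: 17.2
position: [0.4378, -0.2109, 0.0023]
ee_rot: [0.492, 0.508, 0.491, -0.508]
contact_force: [1.1, 0.2, -3.9]
width: 0.0233
[ 0.43966173 -0.2117926   0.00242415] 0.022946365650588527
```

View pics/c7.png

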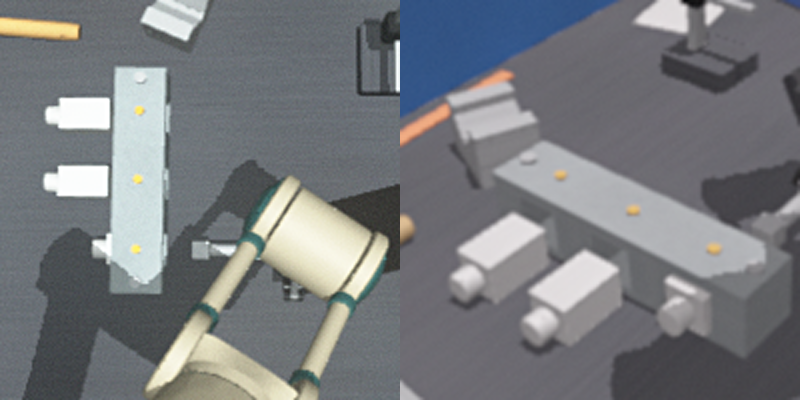

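The second plug is also out. The rod head is at crop (193,250), in line with the last dot at (136,249).

```bash
python3 -c "
from h import *
print('tip',ray('t7',[(296.5,205)],.047),'want',.4395)"
python3 -m crank '{"grip":[0,0,0,0,0,0,0,0,0,0,0,0,0],"slide":[[0,1,0],[0,2,0],[0.1,3,0],[0.1,4,0],[0.1,4.8,0],[0.1,5.5,0],[0.2,6.2,0],[0.2,6.9,0],[0.2,7.6,0],[0.3,8.4,0],[0.3,9.2,0],[0.3,9.9,0],[0.3,10.6,0]],"roll":[0,0,0,0,0,0,0,0,0,0,0,0,0]}'
python3 -m crank '{"grip":[0,0,0],"slide":[[0,0.6,0],[0,1.1,0],[0,1.1,0]],"roll":[0,0,0]}'
```

```text
tip [[ 0.43990303 -0.07636386  0.047     ]] want 0.4395
clock: 18.6
position: [0.4406, -0.1042, 0.0017]
ee_rot: [0.492, 0.508, 0.492, -0.508]
contact_force: [-0.1, -1.0, -3.6]
width: 0.0233
clock: 18.9
position: [0.4402, -0.0931, 0.0017]
ee_rot: [0.492, 0.508, 0.493, -0.508]
contact_force: [-0.5, -0.9, -4.0]
width: 0.0233
```

```bash
python3 -m crank '{"grip":[0,0,0,0,0,0,0,0,0,0,0,0,0,0,0,0,0,0],"slide":[[-0.1,-3,0],[-0.2,-6,0],[-0.3,-9,0],[-0.4,-12,0],[-0.4,-14,0],[-0.4,-14,4],[1,-18,5],[2,-22,5],[3,-26,5],[3.5,-29.7,5],[3.5,-29.7,5],[3.5,-29.7,5],[3.5,-29.7,2],[3.5,-29.7,0],[3.5,-29.7,-1],[3.5,-29.7,-1.4],[3.5,-29.7,-1.6],[3.5,-29.7,-1.6]],"roll":[0,0,0,0,0,0,4,8,12,14.7,14.7,14.7,14.7,14.7,14.7,14.7,14.7,14.7]}'
python3 -m crank '{"grip":[0.5,0.5,0.5,0.5,1,1,1,1,1],"slide":[[0,0,0],[0,0,0],[0,0,0],[0,0,0],[0,0,3],[0,0,8],[0,0,13],[0,0,18],[0,0,22]],"roll":[0,0,0,0,0,0,0,0,0]}'
python3 -c "
from h import *
d=snap('top','t8');e=snap('wrist','w8');d2=snap('side','s8')
cv2.imwrite('pics/c8.png',np.vstack([np.hstack([cv2.resize(d['frame'][80:280,200:400,::-1],(400,400),interpolation=2),cv2.resize(e['frame'][:,:,::-1],(400,250))if 0 else cv2.copyMakeBorder(cv2.resize(e['frame'][:,:,::-1],(400,250)),0,150,0,0,0)])]))"
```

```text
clock: 20.7
position: [0.4762, -0.3914, -0.0135]
ee_rot: [0.554, 0.441, 0.553, -0.441]
contact_force: [0.5, 0.3, -4.1]
width: 0.0234
clock: 21.6
position: [0.4762, -0.3917, 0.2096]
ee_rot: [0.554, 0.44, 0.552, -0.441]
contact_force: [-0.0, -0.1, -0.2]
width: 0.0855
```

View pics/c8.png

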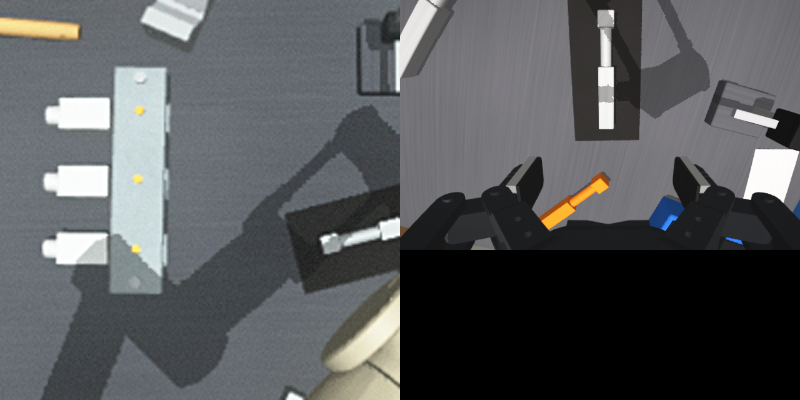

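The rod lies on the mat and all three plugs are out. Their neck ends are at crop (46,115), (44,182) and (43,248). Next I'll find the true pad-tip offset and the plug positions.

```bash
python3 -c "
from h import *
np.set_printoptions(precision=4,suppress=True)
d=np.load('pics/w4.npz');f=d['K'][0,0]
for W in(.0242,.026):
  Z=f*W/64.7;n=cv2.undistortPoints(np.array([[[334.5,238.7]]]),d['K'],d['distortion'])[0,0]
  X=d['R'].T@(Z*np.r_[n,1]-d['t']);print('pad front tip',X,X-[.4977,-.3852,-.016])
F=lambda c:(200+c[0]/2,80+c[1]/2)
for nm,neck,foot,sh in(('c',(45,115),(109,114),(58,115)),('b',(43,182),(108,181),(57,182)),('a',(42,247.5),(108,249),(56,248))):
  N=ray('t8',[F(neck)],.03)[0];Ft,S=ray('t8',[F(foot),F(sh)],.044);u=N-Ft
  print(nm,'neck end',N[:2],'shoulder',S[:2],'foot',Ft[:2],'ang',np.degrees(np.arctan2(S[1]-Ft[1],S[0]-Ft[0])))
r=ray('w8',[(1.6*206,1.6*12),(1.6*206,1.6*128)],.029);print('rod',r,r.mean(0))
s=manip.get_state();print(s['position'],s['qpos'])
"
```

```text
pad front tip [ 0.495  -0.3688  0.0363] [-0.0027  0.0164  0.0523]
pad front tip [ 0.4959 -0.3725  0.0271] [-0.0018  0.0127  0.0431]
c neck end [0.6359 0.1346] shoulder [0.6327 0.1126] foot [0.633  0.0404] ang 90.20370196532014
b neck end [0.5397 0.1372] shoulder [0.5378 0.1138] foot [0.5382 0.042 ] ang 90.2944065206103
a neck end [0.4466 0.1386] shoulder [0.4452 0.1153] foot [0.4429 0.0424] ang 88.17092688281187
rod [[ 0.4473 -0.2613  0.029 ]
 [ 0.4882 -0.4408  0.029 ]] [ 0.4678 -0.3511  0.029 ]
[ 0.4772 -0.3927  0.21  ] [-0.8012  0.3305  1.3972  0.0001  1.4056 -1.0266]
```

```bash
python3 -m crank '{"grip":[0.5,0.5,0.5,0.5,0.5,0.5,0.5,0.5,0.5,0.5,0.5,0.5,0.5,0.5,0.5,0.5,0.5,0.5],"slide":[[0,4,0],[-0.5,8,0],[-0.5,13,0],[-1,18,0],[-1,23,0],[-1,28,0],[-2,33,0],[-2,38,0],[-3,43,0],[-3,48,0],[-3.1,52.4,0],[-3.1,52.4,0],[-3.1,52.4,-5],[-3.1,52.4,-10],[-3.1,52.4,-15],[-3.1,52.4,-19],[-3.1,52.4,-21],[-3.1,52.4,-21]],"roll":[-2,-4,-6,-8,-10,-12,-14,-14,-14,-14,-14,-14,-14,-14,-14,-14,-14,-14]}'
python3 -m crank '{"grip":[0.5,0.5,0.5,0.5],"slide":[[0,0,-0.4],[0,0,-0.8],[0,0,-1.2],[0,0,-1.2]],"roll":[0,0,0,0]}'
python3 -m crank '{"grip":[0.5,0.5,0.5],"slide":[[0,0,-0.3],[0,0,-0.5],[0,0,-0.5]],"roll":[0,0,0]}'
python3 -m crank '{"grip":[0.5,0.5,0.5],"slide":[[0,0,-0.3],[0,0,-0.5],[0,0,-0.5]],"roll":[0,0,0]}'
```

```text
clock: 23.55
position: [0.4406, 0.1314, -0.0077]
ee_rot: [-0.493, -0.502, -0.497, 0.508]
contact_force: [-0.6, -0.1, 0.2]
width: 0.0427
clock: 23.95
position: [0.445, 0.1327, -0.0158]
ee_rot: [0.495, 0.505, 0.495, -0.504]
contact_force: [-0.1, -0.4, -0.4]
width: 0.0428
clock: 24.25
position: [0.4446, 0.1328, -0.0213]
ee_rot: [-0.495, -0.505, -0.495, 0.505]
contact_force: [-0.4, 0.2, 0.0]
width: 0.0426
clock: 24.55
position: [0.4445, 0.1327, -0.0265]
ee_rot: [-0.495, -0.504, -0.495, 0.505]
contact_force: [-0.5, 0.0, 0.4]
width: 0.0427
```

```bash
python3 -m crank '{"grip":[0.5,0.5,0.5],"slide":[[0,0,-0.2],[0,0,-0.4],[0,0,-0.4]],"roll":[0,0,0]}'
python3 -m crank '{"grip":[0.5,0.5,0.5],"slide":[[0,0,-0.2],[0,0,-0.3],[0,0,-0.3]],"roll":[0,0,0]}'
python3 -c "
from h import *
e=snap('wrist','w9')
cv2.imwrite('pics/c9.png',cv2.resize(e['frame'][:,:,::-1],(640,400)))"
```

```text
clock: 24.85
position: [0.4445, 0.1327, -0.0304]
ee_rot: [-0.495, -0.505, -0.495, 0.505]
contact_force: [-0.1, -0.8, -0.4]
width: 0.0426
clock: 25.15
position: [0.4446, 0.1327, -0.0333]
ee_rot: [-0.495, -0.505, -0.495, 0.505]
contact_force: [-0.4, -0.5, 1.2]
width: 0.0426
```

View pics/c9.png

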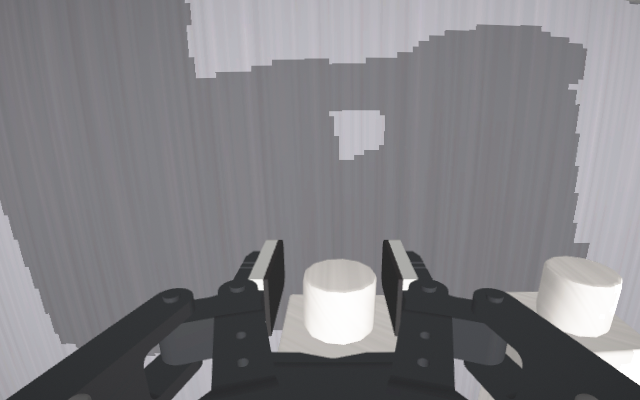

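The jaws straddle the neck at (340,290), and the true pad tips sit about 35 mm above the reported TCP. I'll raise 1 cm, grip the neck end, drag the plug clear of the block, then swing it up about its foot edge.

```bash
python3 -m crank '{"grip":[0.5,0.5,0.2,0,0,0,0],"slide":[[0.2,0,0.5],[0.2,0,1],[0.2,0,1],[0.2,0,1],[0.2,0,1],[0.2,0,1],[0.2,0,1]],"roll":[0,0,0,0,0,0,0]}' 30
python3 -m crank '{"grip":[0,0,0,0,0,0],"slide":[[0,1.5,0.1],[0,3,0.1],[0,5,0.1],[0,7,0.1],[0,7,0.1],[0,7,0.1]],"roll":[0,0,0,0,0,0]}' 30
python3 -m crank '{"grip":[0,0,0,0,0,0],"slide":[[0,-0.4,1.2],[0,-0.9,2.3],[0,-1.6,3.2],[0,-2.3,4.2],[0,-3.2,5],[0,-4.2,5.8]],"roll":[0,0,0,0,0,0]}' 25
python3 -c "
from h import *
snap('side','s10')"
```

```text
clock: 25.9
position: [0.4476, 0.133, -0.0223]
ee_rot: [0.496, 0.505, 0.495, -0.504]
contact_force: [-0.4, 0.3, 6.4]
width: 0.0267
clock: 26.5
position: [0.4469, 0.2032, -0.0221]
ee_rot: [0.496, 0.505, 0.495, -0.504]
contact_force: [0.3, 1.9, -0.1]
width: 0.0269
clock: 27.1
position: [0.4467, 0.1597, 0.0367]
ee_rot: [0.495, 0.505, 0.495, -0.505]
contact_force: [-0.1, 0.4, -4.0]
width: 0.0266
```

```bash
python3 -c "
from h import *
a=np.load('pics/s10.npz')['frame'];t=snap('top','t10')['frame']
cv2.imwrite('pics/c10.png',np.hstack([cv2.resize(a[150:350,150:350,::-1],(400,400),interpolation=2),cv2.resize(t[100:300,120:320,::-1],(400,400),interpolation=2)]))"
```

```text
(no output)
```

View pics/c10.png

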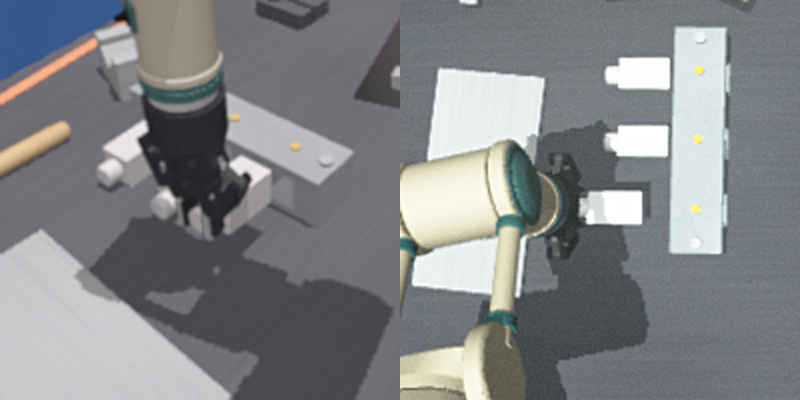

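The plug is held level by the pad friction, so it did not swing. I'll set it down and regrip with only about 6 mm overlap at the neck end and 20 N, so that gravity swings it upright.

```bash
python3 -m crank '{"grip":[0,0,0,0,0,0.45,0.45,0.45,0.45,0.45,0.45,0,0,0,0,0],"slide":[[0,0,-2],[0,0,-4],[0,0,-5.2],[0,0,-5.8],[0,0,-5.8],[0,0,-5.8],[0,0,-5.8],[0,0,-5.8],[0,0.5,-5.8],[0,1,-5.8],[0,1,-5.8],[0,1,-5.8],[0,1,-5.8],[0,1,-5.8],[0,1,-5.8],[0,1,-5.8]],"roll":[0,0,0,0,0,0,0,0,0,0,0,0,0,0,0,0]}' 20
python3 -m crank '{"grip":[0,0,0,0,0,0],"slide":[[0,0,0.7],[0,0,1.4],[0,0,2.1],[0,0,2.8],[0,0,3.5],[0,0,3.5]],"roll":[0,0,0,0,0,0]}' 20
python3 -m crank '{"grip":[0,0,0,0,0,0],"slide":[[0,0,1],[0,0,2],[0,0,3],[0,0,4],[0,0,4.5],[0,0,4.5]],"roll":[0,0,0,0,0,0]}' 20
python3 -c "
from h import *
a=snap('side','s11')['frame'];t=snap('top','t11')['frame']
cv2.imwrite('pics/c11.png',np.hstack([cv2.resize(a[150:350,150:350,::-1],(400,400),interpolation=2),cv2.resize(t[100:300,120:320,::-1],(400,400),interpolation=2)]))"
```

```text
clock: 28.8
position: [0.4468, 0.1711, -0.022]
ee_rot: [0.495, 0.505, 0.495, -0.505]
contact_force: [-1.4, 2.9, 3.0]
width: 0.0265
clock: 29.4
position: [0.4475, 0.1711, 0.014]
ee_rot: [0.495, 0.506, 0.495, -0.504]
contact_force: [0.6, 0.8, -1.1]
width: 0.0264
clock: 30.0
position: [0.4475, 0.1709, 0.0588]
ee_rot: [0.496, 0.505, 0.495, -0.504]
contact_force: [1.0, -0.1, -3.6]
width: 0.0268
```

View pics/c11.png

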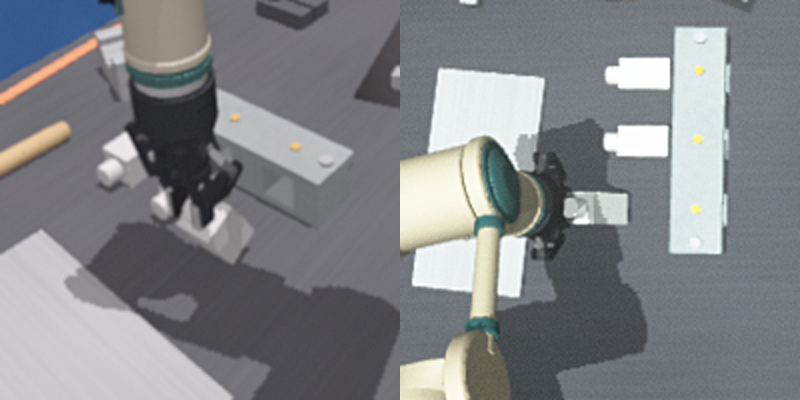

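The plug swung about halfway (foot down and right in the side crop) and now hangs at about 45°. I'll finish the swing by pushing its foot gently against the solid exit-face strip between bores 0 and 1.

```bash
python3 -m crank '{"grip":[0,0,0,0,0,0,0,0],"slide":[[2,0,0],[4.3,0,0],[4.3,-2,0],[4.3,-4,0],[4.3,-5.5,0],[4.3,-6.5,0],[4.3,-7,0],[4.3,-7.5,0]],"roll":[-2,-2,-2,-2,-2,-2,-2,-2]}' 20
python3 -m crank '{"grip":[0,0,0,0],"slide":[[0,-0.5,0],[0,-1,0],[0,-1.5,0],[0,-1.5,0]],"roll":[0,0,0,0]}'
python3 -m crank '{"grip":[0,0,0,0],"slide":[[0,-0.5,0],[0,-1,0],[0,-1.5,0],[0,-1.5,0]],"roll":[0,0,0,0]}'
python3 -c "
from h import *
a=snap('side','s12')['frame'];t=snap('top','t12')['frame']
cv2.imwrite('pics/c12.png',np.hstack([cv2.resize(a[150:350,150:350,::-1],(400,400),interpolation=2),cv2.resize(t[100:300,120:320,::-1],(400,400),interpolation=2)]))"
```

```text
clock: 30.9
position: [0.4897, 0.0957, 0.0578]
ee_rot: [0.486, 0.514, 0.486, -0.513]
contact_force: [-0.2, 0.9, -3.2]
width: 0.0268
clock: 31.3
position: [0.4899, 0.0804, 0.0579]
ee_rot: [0.486, 0.513, 0.486, -0.513]
contact_force: [0.6, 1.2, -3.2]
width: 0.0265
clock: 31.7
position: [0.4898, 0.0651, 0.0578]
ee_rot: [-0.486, -0.513, -0.486, 0.513]
contact_force: [-0.0, 0.4, -4.0]
width: 0.0264
```

View pics/c12.png

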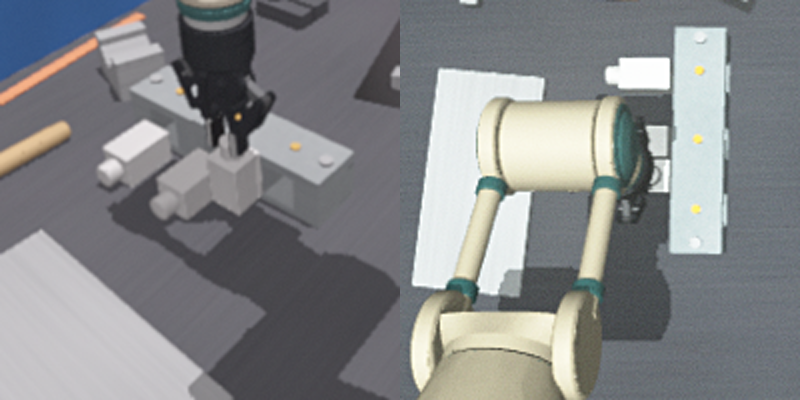

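Plug a is upright against the block face (side crop (235,180)). I'll nudge it, lift, carry it to the plate and lower with force checks.

```bash
python3 -m crank '{"grip":[0,0,0,0,0,0,0,0,0,0,0,0,0,0,0,0,0,0],"slide":[[0,-0.4,0],[0,-0.4,0],[0,0.5,1.5],[0,0.5,3],[0,0.5,5],[-1,3,5],[-2.5,7,5],[-4,11,5],[-6,15,5],[-8,19,5],[-9,23,5],[-9.3,26,5],[-9.3,27.7,5],[-9.3,27.7,5],[-9.3,27.7,3],[-9.3,27.7,1.5],[-9.3,27.7,0.8],[-9.3,27.7,0.8]],"roll":[0,0,0,0,0,-2,-2,-2,-2,-2,-2,-2,-2,-2,-2,-2,-2,-2]}' 20
python3 -m crank '{"grip":[0,0,0,0],"slide":[[0,0,-0.2],[0,0,-0.4],[0,0,-0.6],[0,0,-0.6]],"roll":[0,0,0,0]}'
python3 -m crank '{"grip":[0,0,0],"slide":[[0,0,-0.2],[0,0,-0.3],[0,0,-0.3]],"roll":[0,0,0]}'
```

```text
clock: 33.6
position: [0.3964, 0.341, 0.0648]
ee_rot: [-0.477, -0.521, -0.477, 0.523]
contact_force: [-0.3, 0.5, -3.0]
width: 0.0264
clock: 34.0
position: [0.3986, 0.3432, 0.0627]
ee_rot: [0.478, 0.523, 0.477, -0.52]
contact_force: [-1.2, -2.5, 10.8]
width: 0.0262
clock: 34.3
position: [0.3996, 0.3437, 0.0623]
ee_rot: [0.478, 0.524, 0.476, -0.519]
contact_force: [-3.9, -4.4, 25.6]
width: 0.0264
```

```bash
python3 -m crank '{"grip":[0,0,0.45,0.45,0.45,0.45,0.45,0.45,0.45,0.45],"slide":[[0,0,0.4],[0,0,0.5],[0,0,0.5],[0,0,0.5],[0,0,0.5],[0,0,2],[0,0,4],[0,0,8],[0,0,11],[0,0,11]],"roll":[0,0,0,0,0,0,0,0,0,0]}' 20
python3 -c "
from h import *
a=snap('side','s13')['frame'];t=snap('wrist','w13')['frame']
cv2.imwrite('pics/c13.png',np.hstack([cv2.resize(a[150:400,100:350,::-1],(400,400),interpolation=2),cv2.copyMakeBorder(cv2.resize(t[:,:,::-1],(400,250)),0,150,0,0,0)]))"
```

```text
clock: 35.3
position: [0.3996, 0.3447, 0.1711]
ee_rot: [0.478, 0.525, 0.477, -0.518]
contact_force: [0.4, 0.2, 0.4]
width: 0.0381
```

View pics/c13.png

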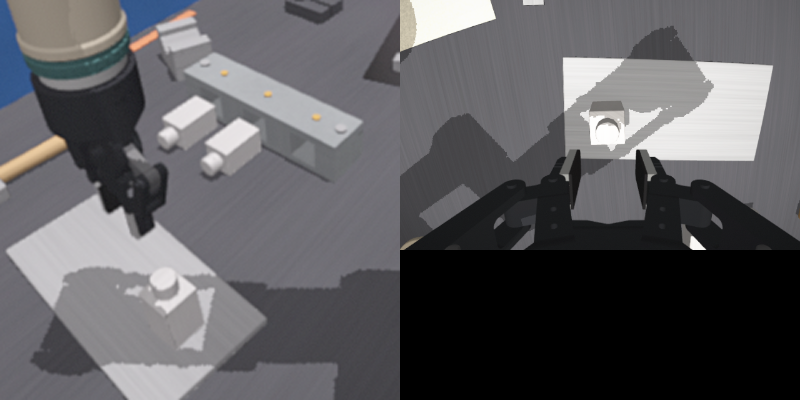

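Plug a stands on the plate (side crop (178,310)). I'll repeat the same steps for plug b.

```bash
python3 -m crank '{"grip":[0.55,0.55,0.55,0.55,0.55,0.55,0.55,0.55,0.55,0.55,0.55,0.55,0.55,0.55,0.55],"slide":[[3,-4,0],[6,-8,0],[9,-12,0],[12,-16,0],[13.9,-20.2,0],[13.9,-20.2,0],[13.9,-20.2,-4],[13.9,-20.2,-8],[13.9,-20.2,-12],[13.9,-20.2,-15],[13.9,-20.2,-17],[13.9,-20.2,-18],[13.9,-20.2,-19.3],[13.9,-20.2,-19.3],[13.9,-20.2,-19.3]],"roll":[2,4,4.5,4.5,4.5,4.5,4.5,4.5,4.5,4.5,4.5,4.5,4.5,4.5,4.5]}' 20
python3 -c "
from h import *
e=snap('wrist','w14')['frame'];g=cv2.cvtColor(e,cv2.COLOR_RGB2GRAY)
for r in(265,275,285): 
  b=np.flatnonzero(g[r,250:420]>215)+250; print(r,b.min() if len(b) else None,b.max() if len(b) else None)
for r in range(240,275,3): print(r,g[r,300:380:8])"
```

```text
clock: 36.9
position: [0.5354, 0.1411, -0.0262]
ee_rot: [-0.497, -0.502, -0.498, 0.503]
contact_force: [0.5, 0.2, 0.3]
width: 0.0469
265 None None
275 None None
285 251 415
240 [107 110 110 111 106 112 110 111 112 112]
243 [107 110 110 111 107 112 110 111 111 112]
246 [107 110 110 109 107 113 110 112 111 113]
249 [107 110 109 110 107 113 109 111 111 112]
252 [107 110 109 109 107 112 110 111 112 112]
255 [107 111 109 109 107 112 109 112 112 111]
258 [107 111 109 109 108 112 109 111 111 112]
261 [107 112 109 110 107 112 109 111 111 112]
264 [107 111 109 109 107 112 110 111 110 112]
267 [107 112 108 109 107 112 110 111 111 112]
270 [107 111 108 109 107 112 109 111 111 112]
273 [107 110 108 109 122 161 160 146 112 112]
```

```bash
python3 -m crank '{"grip":[0.55,0.55,0.2,0,0,0,0],"slide":[[0.4,0.2,0.4],[0.4,0.2,0.4],[0.4,0.2,0.4],[0.4,0.2,0.4],[0.4,0.2,0.4],[0.4,0.2,0.4],[0.4,0.2,0.4]],"roll":[0,0,0,0,0,0,0]}' 20
python3 -m crank '{"grip":[0,0,0,0,0,0,0,0,0,0,0,0],"slide":[[0,0,0.7],[0,0,1.4],[0,0,2.1],[0,0,2.8],[0,0,3.5],[0,0,4.5],[0,0,5.5],[0,0,6.5],[0,0,7.5],[0,0,8],[0,0,8],[0,0,8]],"roll":[0,0,0,0,0,0,0,0,0,0,0,0]}' 20
python3 -c "
from h import *
a=snap('side','s14')['frame']
cv2.imwrite('pics/c14.png',cv2.resize(a[120:320,150:350,::-1],(400,400),interpolation=2))"
```

```text
clock: 37.65
position: [0.5404, 0.1429, -0.0215]
ee_rot: [0.498, 0.503, 0.497, -0.502]
contact_force: [-0.3, 0.6, 5.5]
width: 0.0263
clock: 38.85
position: [0.5404, 0.1431, 0.0585]
ee_rot: [0.498, 0.503, 0.497, -0.502]
contact_force: [-0.7, 0.8, 0.7]
width: -0.0001
```

View pics/c14.png

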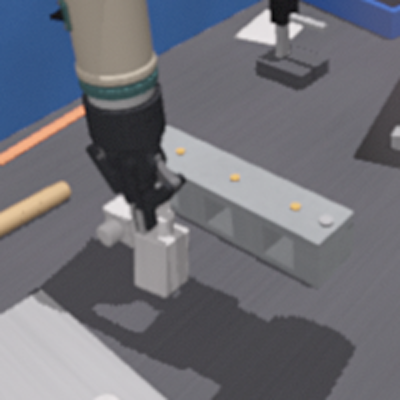

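Plug b slipped out of the jaws but now stands upright on the bench at side crop (160,260). I'll clear it and locate it.

```bash
python3 -m crank '{"grip":[0,0,0.5,0.5,0.5,0.5,0.5],"slide":[[0,0,3],[0,0,7],[0,4,10],[0,8,10],[0,12,10],[0,12,10],[0,12,10]],"roll":[0,0,0,0,0,0,0]}' 20
python3 -c "
from h import *
a=snap('top','t15')['frame'];snap('wrist','w15');w=np.load('pics/w15.npz')['frame']
cv2.imwrite('pics/c15.png',np.hstack([cv2.resize(a[100:300,120:320,::-1],(400,400),interpolation=2),cv2.copyMakeBorder(cv2.resize(w[:,:,::-1],(400,250)),0,150,0,0,0)]))"
```

```text
clock: 39.6
position: [0.5391, 0.2631, 0.1571]
ee_rot: [-0.498, -0.501, -0.498, 0.503]
contact_force: [0.1, -1.0, 0.4]
width: 0.0428
```

View pics/c15.png

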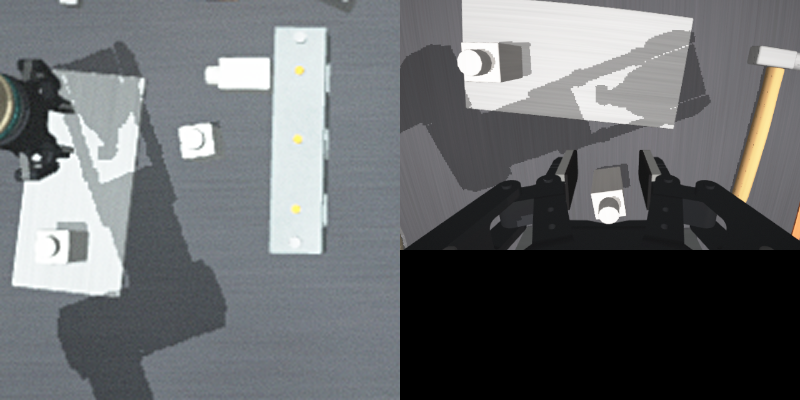

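Plugs a and b both stand, with neck tops at top crop (55,246) and (197,139).

```bash
python3 -c "
from h import *
np.set_printoptions(precision=4,suppress=True)
F=lambda x,y:(120+x/2,100+y/2)
print('b',ray('t15',[F(197,138.5)],.092),ray('t15',[F(196.5,141)],.07))
A=ray('t15',[F(55.5,246)],.104),ray('t15',[F(54,248)],.082);print('a',A)
w=lambda x,y:((x-400)*1.6,y*1.6)
print('b wrist',ray('w15',[w(608,211)],.092))
P=ray('t0',[(139,135),(191,139),(180,248),(126,243)],.012)
c=P.mean(0);u=(P[0]+P[1]-P[2]-P[3]);u/=np.linalg.norm(u);v=np.cross([0,0,1],u)
for a in A: print('plate xy',(a[0]-c)@u,(a[0]-c)@v)
for k in(0,.09):print('slot',(c+k*u)[:2])
print(manip.get_state()['position'])"
```

```text
b [[0.5375 0.1292 0.092 ]] [[0.5367 0.1358 0.07  ]]
a (array([[0.396 , 0.3154, 0.104 ]]), array([[0.3928, 0.3274, 0.082 ]]))
b wrist [[0.5387 0.1434 0.092 ]]
plate xy -0.08911967559980367 -0.0195076666375397
plate xy -0.09350002035426998 -0.007821811496800338
slot [0.4866 0.3255]
slot [0.5761 0.3162]
[0.5394 0.2618 0.1572]
```

```bash
python3 -m crank '{"grip":[0.55,0.55,0.55,0.55,0.55,0.55,0.55,0.55,0.55,0.2,0,0,0,0],"slide":[[-0.1,-4,0],[-0.1,-8,0],[-0.1,-12.4,0],[-0.1,-12.4,0],[-0.1,-12.4,-4],[-0.1,-12.4,-8],[-0.1,-12.4,-10],[-0.1,-12.4,-11.5],[-0.1,-12.4,-11.5],[-0.1,-12.4,-11.5],[-0.1,-12.4,-11.5],[-0.1,-12.4,-11.5],[-0.1,-12.4,-11.5],[-0.1,-12.4,-11.5]],"roll":[0,0,0,0,0,0,0,0,0,0,0,0,0,0]}' 40
python3 -m crank '{"grip":[0,0,0,0],"slide":[[0,0,1],[0,0,2.5],[0,0,4],[0,0,4]],"roll":[0,0,0,0]}' 40
```

```text
clock: 41.1
position: [0.5393, 0.1387, 0.0437]
ee_rot: [0.498, 0.503, 0.497, -0.502]
contact_force: [-0.5, -0.7, 2.4]
width: 0.0264
clock: 41.5
position: [0.5403, 0.1391, 0.0848]
ee_rot: [0.498, 0.504, 0.497, -0.501]
contact_force: [0.7, 0.7, -4.6]
width: 0.0261
```

```bash
python3 -m crank '{"grip":[0,0,0,0,0,0,0,0,0,0,0],"slide":[[0,0,2],[-1,4,2],[-2,8,2],[-3.5,12,2],[-5,16,2],[-5.3,18.6,2],[-5.3,18.6,2],[-5.3,18.6,0],[-5.3,18.6,-1.6],[-5.3,18.6,-2.4],[-5.3,18.6,-2.4]],"roll":[0,0,0,-3,-6,-6,-6,-6,-6,-6,-6]}'
python3 -m crank '{"grip":[0,0,0],"slide":[[0,0,-0.2],[0,0,-0.4],[0,0,-0.4]],"roll":[0,0,0]}'
python3 -m crank '{"grip":[0,0,0],"slide":[[0,0,-0.1],[0,0,-0.2],[0,0,-0.2]],"roll":[0,0,0]}'
```

```text
clock: 42.6
position: [0.4849, 0.3237, 0.0576]
ee_rot: [-0.47, -0.527, -0.471, 0.529]
contact_force: [-0.0, -0.4, -4.3]
width: 0.0264
clock: 42.9
position: [0.4866, 0.3248, 0.0563]
ee_rot: [0.471, 0.529, 0.47, -0.527]
contact_force: [-1.3, -2.0, 2.8]
width: 0.0265
clock: 43.2
position: [0.4868, 0.3247, 0.0562]
ee_rot: [0.471, 0.529, 0.47, -0.527]
contact_force: [-2.1, -3.7, 13.8]
width: 0.0264
```

```bash
python3 -m crank '{"grip":[0,0.5,0.5,0.5,0.5,0.5,0.5,0.5],"slide":[[0,0,0.2],[0,0,0.2],[0,0,0.2],[0,0,0.2],[0,0,3],[0,0,7],[0,0,11],[0,0,11]],"roll":[0,0,0,0,0,0,0,0]}' 20
python3 -m crank '{"grip":[0.55,0.55,0.55,0.55,0.55,0.55,0.55,0.55,0.55,0.55,0.55,0.55,0.55,0.55],"slide":[[4,-4,0],[7,-8,0],[11,-13,0],[14.9,-18.7,0],[14.9,-18.7,0],[14.9,-18.7,0],[14.9,-18.7,-4],[14.9,-18.7,-8],[14.9,-18.7,-12],[14.9,-18.7,-15],[14.9,-18.7,-17],[14.9,-18.7,-18.5],[14.9,-18.7,-18.8],[14.9,-18.7,-18.8]],"roll":[2,4,6,6,6,6,6,6,6,6,6,6,6,6]}' 20
python3 -c "
from h import *
e=snap('wrist','w16')['frame'];g=cv2.cvtColor(e,cv2.COLOR_RGB2GRAY)
for r in range(246,285,3): b=np.flatnonzero(g[r,290:378]>130)+290;print(r,(b.min(),b.max()) if len(b) else None)"
```

```text
clock: 44.0
position: [0.4896, 0.3269, 0.1688]
ee_rot: [0.472, 0.532, 0.469, -0.524]
contact_force: [1.4, -0.3, 0.5]
width: 0.0425
clock: 45.4
position: [0.634, 0.1383, -0.0259]
ee_rot: [-0.497, -0.502, -0.498, 0.503]
contact_force: [0.3, 0.3, 0.9]
width: 0.0471
246 None
249 None
252 None
255 None
258 None
261 None
264 None
267 None
270 (np.int64(290), np.int64(294))
273 (np.int64(290), np.int64(356))
276 (np.int64(290), np.int64(364))
279 (np.int64(290), np.int64(369))
282 (np.int64(291), np.int64(372))
```

```bash
python3 -m crank '{"grip":[0.55,0.55,0.2,0,0,0,0],"slide":[[0.3,-0.1,0.4],[0.3,-0.1,0.4],[0.3,-0.1,0.4],[0.3,-0.1,0.4],[0.3,-0.1,0.4],[0.3,-0.1,0.4],[0.3,-0.1,0.4]],"roll":[0,0,0,0,0,0,0]}' 20
python3 -m crank '{"grip":[0,0,0,0,0,0,0],"slide":[[0,0,0.7],[0,0,1.4],[0,0,2.1],[0,0,2.8],[0,0,3.5],[0,0,4],[0,0,4]],"roll":[0,0,0,0,0,0,0]}' 20
python3 -m crank '{"grip":[0,0,0,0,0,0],"slide":[[0,0,1],[0,0,2],[0,0,3],[0,0,3.6],[0,0,4],[0,0,4]],"roll":[0,0,0,0,0,0]}' 20
python3 -c "
from h import *
a=snap('side','s17')['frame']
cv2.imwrite('pics/c17.png',cv2.resize(a[100:300,150:350,::-1],(400,400),interpolation=2))"
```

```text
clock: 46.15
position: [0.6383, 0.1369, -0.0203]
ee_rot: [0.498, 0.503, 0.497, -0.502]
contact_force: [-0.4, 0.6, 6.7]
width: 0.0267
clock: 46.85
position: [0.6383, 0.1372, 0.0199]
ee_rot: [0.498, 0.503, 0.497, -0.502]
contact_force: [-0.6, 2.2, 0.0]
width: 0.0272
clock: 47.45
position: [0.6382, 0.1368, 0.0596]
ee_rot: [0.498, 0.503, 0.497, -0.502]
contact_force: [1.4, 0.5, -3.2]
width: 0.0269
```

View pics/c17.png

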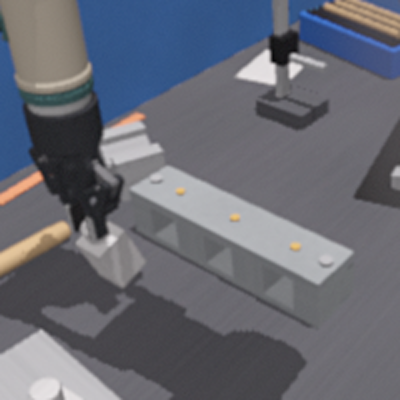

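Plug c hangs tilted, as plug a did, with its foot at crop (120,265). I'll use the same wall push, this time on the strip between bores 1 and 2.

```bash
python3 -m crank '{"grip":[0,0,0,0,0,0,0,0,0,0,0,0],"slide":[[-2,0,0],[-4,0,0],[-5.3,0,0],[-5.3,-1.5,0],[-5.3,-3,0],[-5.3,-4,0],[-5.3,-5,0],[-5.3,-5.7,0],[-5.3,-6.4,0],[-5.3,-7.1,0],[-5.3,-7.7,0],[-5.3,-7.7,0]],"roll":[-1,-1,-1,-1,-1,-1,-1,-1,-1,-1,-1,-1]}' 20
python3 -m crank '{"grip":[0,0,0],"slide":[[0,-0.2,0],[0,-0.3,0],[0,-0.3,0]],"roll":[0,0,0]}'
python3 -c "
from h import *
a=snap('side','s18')['frame']
cv2.imwrite('pics/c18.png',cv2.resize(a[100:300,150:350,::-1],(400,400),interpolation=2))"
```

```text
clock: 48.7
position: [0.5848, 0.0591, 0.0588]
ee_rot: [0.493, 0.507, 0.493, -0.507]
contact_force: [-0.5, 0.7, -4.3]
width: 0.0268
clock: 49.0
position: [0.5848, 0.057, 0.0589]
ee_rot: [0.493, 0.507, 0.493, -0.507]
contact_force: [0.1, 1.0, -3.8]
width: 0.0269
```

View pics/c18.png

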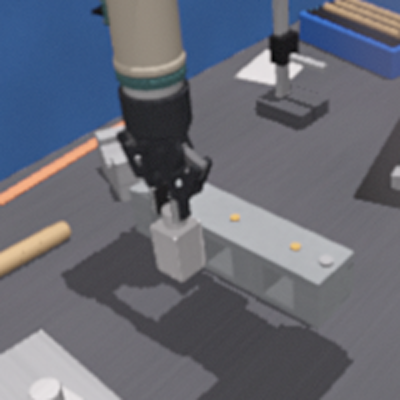

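```bash
python3 -m crank '{"grip":[0,0,0,0,0,0,0,0,0,0,0,0,0,0,0,0],"slide":[[0,0.7,1],[0,1,3],[0,1,5],[0,4,5],[-0.2,8,5],[-0.4,12,5],[-0.6,16,5],[-0.8,20,5],[-0.8,24,5],[-0.8,26.3,5],[-0.8,26.3,5],[-0.8,26.3,5],[-0.8,26.3,3],[-0.8,26.3,1.6],[-0.8,26.3,1],[-0.8,26.3,1]],"roll":[0,0,0,-2,-4,-6,-6,-6,-6,-6,-6,-6,-6,-6,-6,-6]}' 20
python3 -m crank '{"grip":[0,0,0,0],"slide":[[0,0,-0.2],[0,0,-0.4],[0,0,-0.6],[0,0,-0.6]],"roll":[0,0,0,0]}'
```

```text
clock: 50.65
position: [0.5759, 0.3186, 0.0675]
ee_rot: [-0.465, -0.531, -0.466, 0.533]
contact_force: [-0.9, -0.8, -3.6]
width: 0.0265
clock: 51.05
position: [0.5777, 0.3199, 0.0644]
ee_rot: [0.466, 0.533, 0.465, -0.531]
contact_force: [-0.0, -0.5, 3.0]
width: 0.0267
```

```bash
python3 -m crank '{"grip":[0,0,0],"slide":[[0,0,-0.2],[0,0,-0.4],[0,0,-0.4]],"roll":[0,0,0]}'
python3 -m crank '{"grip":[0,0,0.5,0.5,0.5,0.5,0.5,0.5,0.5,0.5,0.5,0.5,0.5,0.5],"slide":[[0,0,0.2],[0,0,0.4],[0,0,0.4],[0,0,0.4],[0,0,0.4],[0,0,3],[0,0,7],[0,0,12],[0,0,15],[-4,-3,15],[-8,-8,15],[-12,-12,15],[-16,-16,15],[-16,-16,15]],"roll":[0,0,0,0,0,0,0,0,0,0,0,0,0,0]}' 20
python3 -c "
from h import *
a=snap('top','t19')['frame'];b=snap('side','s19')['frame']
cv2.imwrite('pics/c19.png',np.hstack([cv2.resize(a[80:280,110:310,::-1],(400,400),interpolation=2),cv2.resize(b[150:400,80:330,::-1],(400,400))]))
cv2.imwrite('pics/c20.png',a[:,:,::-1])"
```

```text
clock: 51.35
position: [0.5787, 0.3202, 0.064]
ee_rot: [0.467, 0.534, 0.465, -0.53]
contact_force: [-3.3, -2.6, 17.9]
width: 0.0269
clock: 52.75
position: [0.4131, 0.1577, 0.2085]
ee_rot: [-0.465, -0.531, -0.466, 0.533]
contact_force: [0.6, -1.3, 0.2]
width: 0.0428
```

View pics/c20.png

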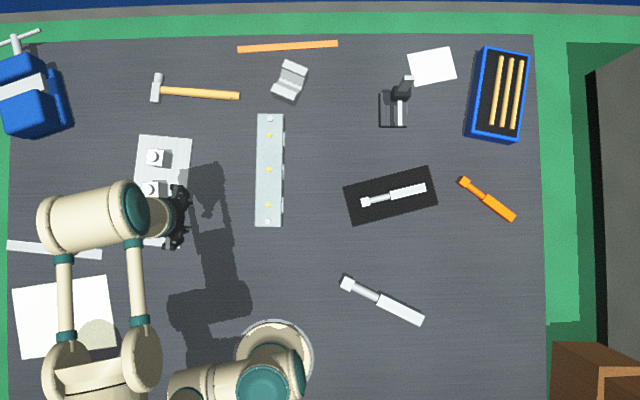

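View pics/c19.png

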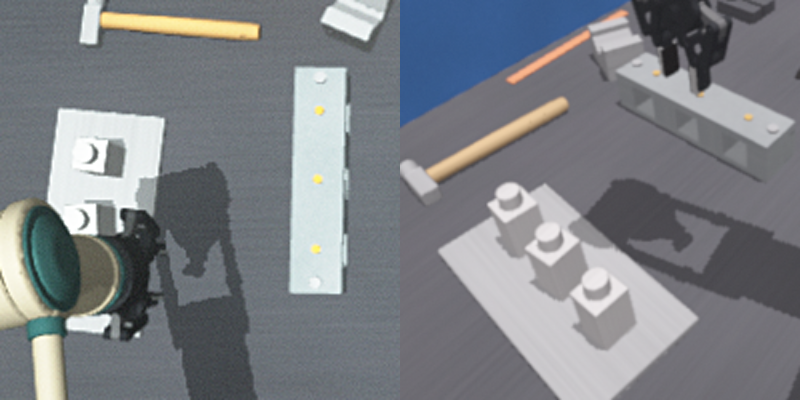

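All three plugs stand on the plate (side crop (515,215), (553,258), (602,307)). The rod lies on its mat from (365,202) to (426,187), and the hammer, V-block and gauge are where they started.

```bash
python3 -c "
from h import *
r=ray('t19',[(362,203),(427,187)],.016).mean(0);m=ray('t0',[(343,186),(428,166),(438,204),(353,226)],.003).mean(0);print('rod-mat',r-m)
print(manip.get_state()['contact_force'],manip.sign_off())"
```

```text
rod-mat [ 0.00055646 -0.00895148  0.013     ]
the job is handed in; nothing more can be done
[-0.05008972  0.57183361 -0.32744061] None
```

I pushed all three plugs out of the block with the steel rod and laid the rod back on its mat. The plugs now stand upright, necks up, on the marking plate, and the job was handed in at about 53 s.

**Last checks:**
- The final pictures show three plugs standing on the plate. I only measured plug a, about 90 mm (plate x) and 8–20 mm (plate y) from the centre; b and c I judged by eye and arm readings.
- The rod's middle is about 9 mm from the mat's centre.
- The hammer, V-block and height gauge look unmoved.
- The gripper was clear of everything.

**What failed or disagreed on the way:**
- **Tool height:** the finger tips sit about 35 mm above the reported tool position. My first two tries to grip the rod therefore closed on nothing, and I found the offset with small downward steps and force readings.
- **Plug a:** it did not swing upright on the first lift, so I set it down and gripped it nearer the neck end. I then finished its swing, and later plug c's, with a light push against the block's exit face.
- **Plug b:** it slipped from the jaws while being lifted but landed standing on the bench, and I gripped it again from there.
- **Picture budget:** I viewed about 22 pictures against a budget of 14.

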